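# Fetch the bar from behind the tester accessories

### The job

The round steel bar to be hardness-tested next lies at the back of the accessory tray, behind the three accessories standing in its wells. First stand all three on the rubber mat, then lay the bar gently, centred along its length, in the pair of V-blocks on the granite plate, and finally stand each accessory back in the same well it came from. Keep the accessories upright and leave everything else on the bench where it is.

Things in the scene. Friction and masses are not known exactly. Their poses are not given: they have to be found in the camera images.
- bar_center (a point): Round bright steel bar, 22 mm in diameter, 160 mm long, 0.47 kg, lying level. The point is its middle, on its axis; x runs along the bar. At the start it lies across the back of the tray in two white plastic V-rests, its axis 36 mm above the bench; 96 mm of its middle, between the rests, is free underneath for the fingers.
- microscope_center (a point): Hand-held reading microscope, standing upright: black with two thin bright rings; foot 44 mm in diameter, tube 30 mm in diameter from 12 to 64 mm above its underside, wider eyepiece (36 mm) above, 84 mm tall, 0.2 kg. The point is on its upright axis 42 mm above its underside; z up. Take it by the tube. It stands in one of the tray's three wells (which one varies).
- anvil_center (a point): Pedestal anvil of a hardness tester, bright steel, standing upright: foot 44 mm in diameter, 12 mm high; post 30 mm in diameter from 14 to 58 mm above its underside, then a cone to a slim 12 mm tip, 80 mm tall, 0.4 kg. The point is on its upright axis 40 mm above its underside; z up. Take it by the post. It stands in one of the tray's three wells (which one varies).
- oil_bottle_center (a point): Small closed oil bottle of off-white plastic with a dark cap, standing upright: body 40 mm in diameter up to 54 mm, cap 22 mm in diameter from 64 to 84 mm (its top), 0.14 kg. The point is on its upright axis 42 mm above its underside; z up. Take it by the body. It stands in one of the tray's three wells (which one varies).
- tray: Fixed grey sheet-metal tray, 132 x 252 mm, rim 14 mm high, floor 4 mm above the bench. Origin: centre of its underside; its -x side faces the robot. Three front wells (about 60 x 80 mm, 10 mm fences) are centred at x = -34 mm, y = -85, 0, +85 mm in its frame; an accessory stands in each within 5 mm of centre. The bar lies behind along y at x = 14 mm, only about 15 mm from their feet.
- mat: Dark grey ribbed rubber mat, 250 x 120 mm, 4 mm thick, fixed and empty; the side area where the accessories stand meanwhile. The origin is the centre of its underside; its long side is its x. It lies to the left or to the right of the tray.
- vrest_seat (a point): Pair of steel V-blocks (each 44 mm wide, 36 mm high, 30 mm long; 70 mm apart, room for fingers) on a dark granite plate 240 x 160 x 40 mm, all fixed, on the other side of the tray from the mat. The point: where the middle of the bar's axis comes to lie in the 90 degree grooves, 75.6 mm above the bench, midway between the blocks; x along the grooves, z up. Block tops are 76 mm above the bench.
- ref_block: Bystander: round steel hardness reference block, 64 mm in diameter, 15 mm thick, loose on the bench in front of the tray. Origin at the centre of its underside. Leave it alone.
- handset: Bystander: portable hardness tester, a grey handset with keys and display, 135 x 66 x 28 mm, loose on the bench in front of the tray. Origin at the centre of its underside. Leave it alone.
- mount: Bystander: small black round specimen mount, 25 mm in diameter, 18 mm high, loose in a back corner of the tray, beyond one end of the bar. Origin at the centre of its underside. Leave it alone.
Mind the look-alikes: they are no part of the job. What is shaped like the part that bears bar_center but green is not meant.

How it is judged:
By the outcome, as a careful person would: the job done as asked, in the order asked, and still so for the second after the job is handed in, with the robot touching nothing.
It also fails if it takes over 144 s, if anything falls off the work surface, if the arm or the gripper's body presses on something with over 40 N, if the wrist force passes 120 N, or if a joint passes its speed limit or range.

### The arm

A 6-joint arm with a two-finger parallel gripper is mounted at the origin on the work surface. World frame = base frame: x ahead of the robot, y to its left, z up, the work surface at z = 0. Lengths are in m, angles in rad, forces in N, time in s.
With the tool pointing down it reaches from about 0.325 to 0.775 m from the base axis. Payload 9.3 kg.
Tool frame: the origin (TCP) lies at the very end of the fingers, on their centre line; the grasp point (between the pads) lies 19 mm behind it; z points along the fingers, y is the line along which they close (so a half turn about z gives the same grasp; the last joint's range is limited). The gripper opens to 85 mm and grips with 20 to 120 N. Pads are 22 mm wide; open, the fingers measure 114 mm over their backs; the gripper's body (76 mm by 85 mm) begins 54 mm behind the grasp point. The pads swing forward as they close: fully open they stand 13 mm farther back than shut.
Start: joints at [-1.37, 0.259, 0.021, 1.334, 0, 1.418], TCP at [0.191, -0.516, 0.231] pointing down, gripper open.
Joint ranges: [-3.04, 3.04], [-0.91, 1.82], [-1.04, 1.36], [-1.92, 1.95], [-1.52, 1.45], [-3.14, 3.14]. Speed limits (rad/s): [2.22, 2.22, 2.79, 3.14, 3.14, 3.14].

### API

Orientations are given as a rotation vector (axis times angle).
In Python, from cell import bot, optics gives the robot as it stands.
- The arm moves only by the tool drive_tool, never from a script. Its argument "deltas" is one flat list of numbers, 7 for each row, row after row: the closure, from 0 (fully open) to 1 (shut), then the shift along the world's x, y, z in mm, then the turn, a rotation vector about the world's x, y, z in rad. A call has 1 to 5 rows; each row is the pose to reach, as a shift and turn from the pose commanded when the call began; what a row does not reach only later rows make up. A row lasts 1/10 s, in which the tool goes at most 50 mm and 8.59 degrees, less where a joint would pass 70% of its speed; a pose out of reach is approached as far as the arm can. A call with a gripper value outside its range is refused whole. The fingers move at their own pace and stop on an object; the grip force is fixed at half the most. Time passes only in rows, so rows that repeat a pose let the fingers close. It gives the time, the measured TCP pose, the force, the opening and the grip force at its end, in the units of the state.
- bot.get_obs(): the state, without advancing time (a new reading comes with each control period).
- optics.capture(name): name is "scene" or "side" or "wrist"; returns the picture (480x640x3 uint8, red, green, blue); there is no depth.
- optics.camera_info(name): a dict with "fovy" (degrees; the focal length in pixels is half the picture's height over the tangent of half this angle, whatever the lens; pixels are square), "cx", "cy" (the principal point, pixels), "xyz" and "orientation" of the camera in the world; the wrist camera has in their place "tool_from_camera" (4x4, takes a point from camera to tool coordinates, whose origin is the TCP and whose axes are the flange's). Camera axes: x right, y down, z forward; pixel columns grow to the right and rows downward; lengths in m; the calibration is good to about 2 mm. A picture is of the moment at which its call begins: read the wrist's pose just before it. camera_info takes no time and is no camera call.
- bot.sign_off(): hands the job in; it is judged then, once.
The state is a dict: "time": time; "joints": joint angles; "qd": joint speeds; "tau": joint torques, N m; "tool_pos": TCP position; "tcp_rot": TCP orientation; "force": force on the tool from outside, world axes, zero at the start; "wrist_torque": the same for the moment, N m; "finger_gap": opening from 0.0 (shut) to 1.0 (fully open); "grip_force": force on a finger pad.
Only numpy, scipy, OpenCV 4.12 (cv2) and the standard library are available. Lean on these libraries where they do the work, as an engineer would, in place of code of your own. Each camera call takes 0.05 s, during which the arm holds its last target. There are 200 camera calls.

## Working session

There is one attempt and no reset: what is moved stays moved. The work goes in short steps, Python scripts to look and compute and a tool call to move; the robot and the scene stay as the last step left them, time stands still between calls to the robot, and variables do not carry over. Pictures are saved under pics/ and viewed, at most 14 in all, crops included, and the job is handed in when it is done.

Besides the shell and the picture viewer there is one more tool, called after "Call:" by a JSON object that holds its "method" and its "body", one argument or row to a line. drive_tool: Moves the arm, as the interface text tells. Its arguments: {"type":"object","properties":{"deltas":{"type":"array"}},"required":["deltas"]}

```bash
ls; mkdir -p pics
python3 - <<'E'
from cell import bot, optics
import cv2
print(bot.get_obs())
for n in("scene","side","wrist"):
    print(n,optics.camera_info(n)); cv2.imwrite(f"pics/{n}0.png",optics.capture(n)[:,:,::-1])
E
```

```text
pics
{'time': 0.0, 'joints': array([-1.36958552e+00,  2.59202636e-01,  2.07506697e-02,  1.33368125e+00,
       -1.62363264e-05,  1.41816188e+00]), 'qd': array([-0.00067025, -0.00062693,  0.00259467,  0.00194961,  0.00018551,
        0.00160326]), 'tau': array([ 5.09410609e-05, -5.55643988e+01,  3.44524169e+01,  1.39156086e-02,
       -1.81722048e-04,  1.91820533e-06]), 'tool_pos': array([ 0.19049619, -0.5156605 ,  0.23065612]), 'tcp_rot': array([-3.09123707e+00, -5.52688546e-01,  7.64634622e-05]), 'force': array([ 0.44996838,  0.31166994, -0.90464648]), 'wrist_torque': array([ 0.04406826, -0.03696465,  0.00768853]), 'grip_force': 0.0, 'finger_gap': 0.9983416241858974}
scene {'fovy': 44.64223622825704, 'cx': 320.6997529924832, 'cy': 240.36327728467626, 'xyz': array([1.13540499, 0.57709859, 0.67742533]), 'orientation': array([-1.0540754 , -2.22085664,  1.21322951])}
side {'fovy': 44.30104248414529, 'cx': 316.2990467477986, 'cy': 234.71802130225691, 'xyz': array([-0.00674282,  0.95020037,  0.67779906]), 'orientation': array([-0.55211832,  2.50136352, -1.44943718])}
wrist {'fovy': 62.06615444741046, 'cx': 315.52732581026237, 'cy': 235.788596121059, 'tool_from_camera': array([[ 5.46950478e-04, -9.61033807e-01, -2.76430321e-01,
         7.09043656e-02],
       [ 9.99999840e-01,  4.85823379e-04,  2.89612583e-04,
         4.33942583e-04],
       [-1.44031171e-04, -2.76430435e-01,  9.61033919e-01,
        -1.41742927e-01],
       [ 0.00000000e+00,  0.00000000e+00,  0.00000000e+00,
         1.00000000e+00]])}
```

View pics/scene0.png

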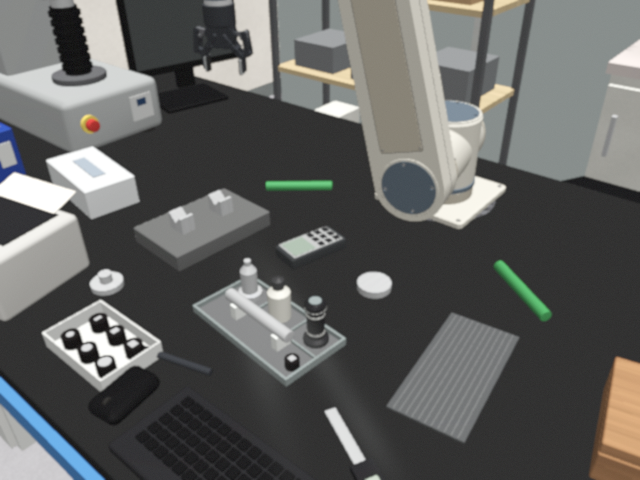

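View pics/side0.png

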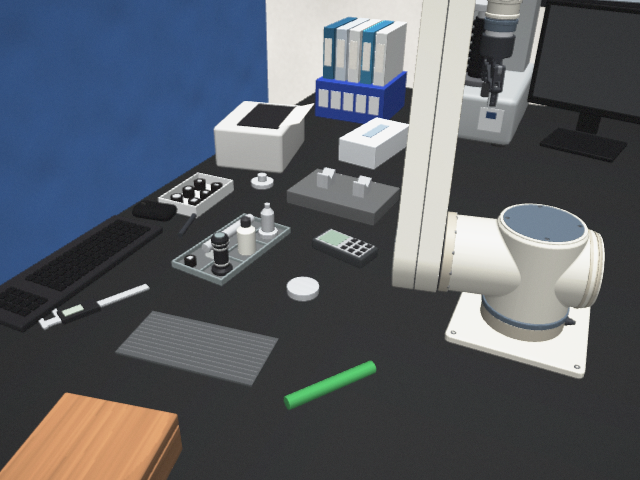

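The scene view shows three bar-like things: a green bar at (299,185), a green bar at (521,290), and a bright steel bar in the tray from (230,295) to (288,332). Only the last one is steel and lies in the tray's rests. The wells, left to right in the scene view, hold the anvil (249,280), bottle (279,300) and microscope (316,320). The mat is at (455,375) and the V-blocks at (180,220) and (220,203).

```bash
cat > h.py <<'E'
import numpy as np, cv2
from scipy.spatial.transform import Rotation as R
from cell import bot, optics
def cam(n):
    c=optics.camera_info(n); f=240/np.tan(np.radians(c["fovy"])/2)
    K=np.array([[f,0,c["cx"]],[0,f,c["cy"]],[0,0,1]])
    if n=="wrist":
        o=bot.get_obs(); T=np.eye(4); T[:3,:3]=R.from_rotvec(o["tcp_rot"]).as_matrix(); T[:3,3]=o["tool_pos"]
        T=T@c["tool_from_camera"]; return K,T[:3,:3],T[:3,3]
    return K,R.from_rotvec(c["orientation"]).as_matrix(),np.array(c["xyz"])
def back(C,px,z):
    K,Rm,t=C; p=np.atleast_2d(px).astype(float)
    d=np.c_[p,np.ones(len(p))]@np.linalg.inv(K).T@Rm.T
    return t+d*((z-t[2])/d[:,2])[:,None]
def proj(C,X):
    K,Rm,t=C; q=(np.atleast_2d(X)-t)@Rm@K.T; return q[:,:2]/q[:,2:]
E
python3 - <<'E'
from h import *
np.set_printoptions(precision=3,suppress=True)
S=cam("scene");D=cam("side")
print("mat",back(S,[(454,314),(519,333),(463,437),(389,404)],.004),back(D,[(153,313),(278,343),(252,381),(118,349)],.004))
print("granite",back(S,[(135,227),(225,190),(270,215),(180,250)],.04),back(D,[(318,170),(288,190),(400,185),(375,207)],.04))
print("tray",back(S,[(193,307),(345,337),(290,375)],.014),back(D,[(174,262),(222,278),(291,230)],.014))
print("bar",back(S,[(230,295),(288,332)],.036))
print("vb",back(S,[(180,209),(220,193)],.076),back(D,[(326,170),(362,179)],.076))
print("obj feet",back(S,[(316,340),(279,316),(250,296)],.005),back(D,[(221,270),(247,252),(268,233)],.005))
print("byst",back(S,[(311,244),(374,285),(292,360)],.02))
E
```

```text
mat [[0.378 0.247 0.004]
 [0.354 0.356 0.004]
 [0.604 0.385 0.004]
 [0.62  0.272 0.004]] [[0.617 0.278 0.004]
 [0.37  0.254 0.004]
 [0.365 0.353 0.004]
 [0.608 0.384 0.004]]
granite [[ 0.586 -0.389  0.04 ]
 [ 0.357 -0.363  0.04 ]
 [ 0.374 -0.202  0.04 ]
 [ 0.582 -0.247  0.04 ]] [[ 0.579 -0.377  0.04 ]
 [ 0.595 -0.231  0.04 ]
 [ 0.353 -0.383  0.04 ]
 [ 0.369 -0.24   0.04 ]]
tray [[ 0.662 -0.118  0.014]
 [ 0.555  0.14   0.014]
 [ 0.676  0.126  0.014]] [[ 0.677  0.131  0.014]
 [ 0.556  0.138  0.014]
 [ 0.519 -0.095  0.014]]
bar [[ 0.615 -0.07   0.036]
 [ 0.623  0.075  0.036]]
vb [[ 0.516 -0.322  0.076]
 [ 0.417 -0.308  0.076]] [[ 0.528 -0.311  0.076]
 [ 0.427 -0.3    0.076]]
obj feet [[ 0.583  0.101  0.005]
 [ 0.577  0.01   0.005]
 [ 0.569 -0.07   0.005]] [[ 0.581  0.103  0.005]
 [ 0.569  0.019  0.005]
 [ 0.567 -0.074  0.005]]
byst [[ 0.383 -0.08   0.02 ]
 [ 0.415  0.1    0.02 ]
 [ 0.654  0.111  0.02 ]]
```

Call:
{"method": "drive_tool", "body": {
  "deltas": [0, 70, 134, 30, 0, 0, 0.697, 0, 70, 134, 30, 0, 0, 0.697, 0, 70, 134, 30, 0, 0, 0.697, 0, 70, 134, 30, 0, 0, 0.697, 0, 70, 134, 30, 0, 0, 0.697]
}}

```text
time: 0.65
tool_pos: [0.2614, -0.3804, 0.262]
tcp_rot: [2.71, 1.586, -0.0]
force: [0.8, -0.6, -0.2]
finger_gap: 1.001
grip_force: 0.0
```

Call:
{"method": "drive_tool", "body": {
  "deltas": [0, 70, 134, 30, 0, 0, 0.697, 0, 70, 134, 30, 0, 0, 0.697, 0, 70, 134, 30, 0, 0, 0.697, 0, 70, 134, 30, 0, 0, 0.697, 0, 70, 134, 30, 0, 0, 0.697]
}}

```text
time: 1.15
tool_pos: [0.3313, -0.2462, 0.2918]
tcp_rot: [2.004, 2.418, -0.0]
force: [0.2, -0.8, 0.2]
finger_gap: 1.002
grip_force: 0.0
```

Call:
{"method": "drive_tool", "body": {
  "deltas": [0, 70, 134, 30, 0, 0, 0.697, 0, 70, 134, 30, 0, 0, 0.697, 0, 70, 134, 30, 0, 0, 0.697, 0, 70, 134, 30, 0, 0, 0.697, 0, 70, 134, 30, 0, 0, 0.697]
}}

```text
time: 1.65
tool_pos: [0.4012, -0.112, 0.3215]
tcp_rot: [1.058, 2.958, 0.0]
force: [0.1, -0.5, -0.6]
finger_gap: 1.001
grip_force: 0.0
```

Call:
{"method": "drive_tool", "body": {
  "deltas": [0, 70, 134, 30, 0, 0, 0.697, 0, 70, 134, 30, 0, 0, 0.697, 0, 70, 134, 30, 0, 0, 0.697, 0, 70, 134, 30, 0, 0, 0.697, 0, 70, 134, 30, 0, 0, 0.697]
}}

```text
time: 2.15
tool_pos: [0.4711, 0.0219, 0.351]
tcp_rot: [0.015, -3.141, -0.0]
force: [0.9, 0.6, -0.9]
finger_gap: 1.001
grip_force: 0.0
```

Run:
```python
from h import *
im=optics.capture("wrist"); cv2.imwrite("pics/w1.png",im[:,:,::-1])
```

```text
(no output)
```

View pics/w1.png

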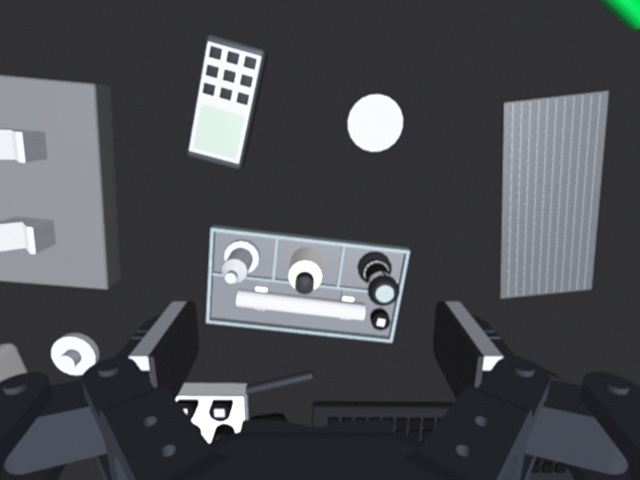

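The wrist view shows the tray with corners at about (211,227), (409,249), (393,341) and (207,323). The steel bar runs from (237,299) to (365,313). In the wells are the anvil (238,262), bottle (305,268) and microscope (378,275), with the mat on the right and the granite plate on the left. One enlarged crop should confirm the objects and refine the pixels.

Run:
```python
from h import *
im=cv2.imread("pics/w1.png")
c=cv2.resize(im[215:350,195:423],None,fx=3.5,fy=3.5,interpolation=cv2.INTER_CUBIC); cv2.imwrite("pics/w1c.png",c)
np.set_printoptions(precision=4,suppress=True)
W=cam("wrist")
q=back(W,[(211,227),(409,249),(393,341),(207,323)],.014);print(q,q.mean(0))
m=back(W,[(503,101),(608,91),(592,290),(501,298)],.004);print("mat",m,m.mean(0))
```

```text
[[ 0.53   -0.1079  0.014 ]
 [ 0.5555  0.1402  0.014 ]
 [ 0.6866  0.1288  0.014 ]
 [ 0.6627 -0.1211  0.014 ]] [0.6087 0.01   0.014 ]
mat [[0.3767 0.2378 0.004 ]
 [0.3642 0.3574 0.004 ]
 [0.6128 0.3903 0.004 ]
 [0.626  0.2711 0.004 ]] [0.4949 0.3142 0.004 ]
```

View pics/w1c.png

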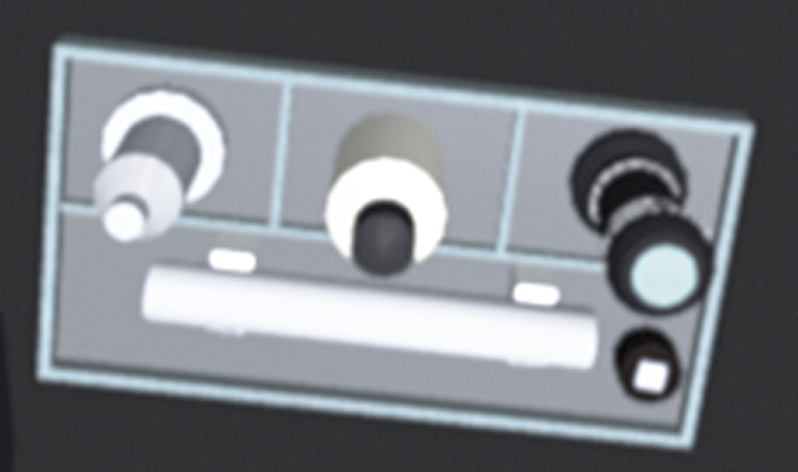

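Run:
```python
from h import *
np.set_printoptions(precision=4,suppress=True)
W=cam("wrist")
def b(u,v,z): return back(W,[(195+u/3.5,215+v/3.5)],z)[0]
yaw=-.097; c,s=np.cos(yaw),np.sin(yaw); 
T=np.array([.6087,.0100])
for n,a in dict(anvil_foot=(164,149,.016),anvil_tip=(125,218,.084),bot_cap=(384,248,.088),bot_sh=(386.5,212,.058),mic_top=(659,260,.088),mic_foot=(628,187,.014),barL=(146,293,.036),barR=(597,340,.036),mount=(650,375,.022)).items():
    p=b(*a); d=p[:2]-T; print(n,p,"tray",[c*d[0]+s*d[1],-s*d[0]+c*d[1]])
print("granite",back(W,[(96,84),(109,290)],.04))
print("vb px",proj(W,[[.53,-.31,.076],[.43,-.3,.076]]))
S=cam("scene")
for n,p in dict(an=(.5667,-.0713,.084),bo=(.5749,.0133,.088),mi=(.5831,.0979,.088),mif=(.5831,.0979,.01)).items(): print(n,proj(S,p),proj(cam("side"),p))
```

```text
anvil_foot [ 0.569  -0.0707  0.016 ] tray [np.float64(-0.031669442642329224), np.float64(-0.08418927752734151)]
anvil_tip [ 0.5682 -0.0709  0.084 ] tray [np.float64(-0.032520901420384614), np.float64(-0.0844662010633084)]
bot_cap [0.5756 0.0106 0.088 ] tray [np.float64(-0.033047638627353805), np.float64(-0.0025892328122465533)]
bot_sh [0.5755 0.0107 0.058 ] tray [np.float64(-0.03310213014511694), np.float64(-0.0025273964973178504)]
mic_top [0.5785 0.097  0.088 ] tray [np.float64(-0.03847647399486525), np.float64(0.08368210390789277)]
mic_foot [0.5822 0.098  0.014 ] tray [np.float64(-0.034862987004270776), np.float64(0.08503133162482285)]
barL [ 0.6165 -0.0754  0.036 ] tray [np.float64(0.016002056502798102), np.float64(-0.08427229340610225)]
barR [0.6329 0.0864 0.036 ] tray [np.float64(0.01664982958886521), np.float64(0.0784202048721083)]
mount [0.6542 0.109  0.022 ] tray [np.float64(0.03566550808905751), np.float64(0.10296460655093435)]
granite [[ 0.3671 -0.2138  0.04  ]
 [ 0.6049 -0.2312  0.04  ]]
vb px [[ 11.1198 239.2616]
 [  1.4038 145.5131]]
an [[247.0138 260.1113]] [[266.7848 202.7047]]
bo [[278.6176 278.3141]] [[244.0331 216.5916]]
mi [[313.8626 300.5516]] [[218.8548 233.7818]]
mif [[314.6856 337.0797]] [[221.3969 266.5658]]
```

The crop confirms a bright steel bar in white rests, not one of the green look-alikes. The microscope is in the +y well, the bottle in the middle and the anvil in the −y well. I'll start with the microscope.

Call:
{"method": "drive_tool", "body": {
  "deltas": [0.3, 30, 20, -50, 0, 0, -0.1, 0.3, 60, 40, -100, 0, 0, -0.1, 0.3, 90, 60, -140, 0, 0, -0.1, 0.3, 109, 76, -180, 0, 0, -0.1, 0.3, 109, 76, -210, 0, 0, -0.1]
}}

```text
time: 2.7
tool_pos: [0.581, 0.0967, 0.1413]
tcp_rot: [0.16, 3.136, 0.001]
force: [1.7, -1.0, -1.4]
finger_gap: 0.698
grip_force: 0.0
```

Run:
```python
from h import *
np.set_printoptions(precision=4,suppress=True)
im=optics.capture("wrist"); cv2.imwrite("pics/w2.png",im[:,:,::-1])
o=bot.get_obs();print(o["tool_pos"],o["tcp_rot"],o["finger_gap"])
W=cam("wrist")
print(proj(W,[[.58,.0975,.088],[.5822,.098,.088],[.58,.0975,.01]]))
```

```text
[0.5781 0.0971 0.1327] [-0.1589 -3.1281  0.0003] 0.6982324128433384
[[316.9159 270.6957]
 [318.3479 274.7056]
 [316.5487 230.4861]]
```

View pics/w2.png

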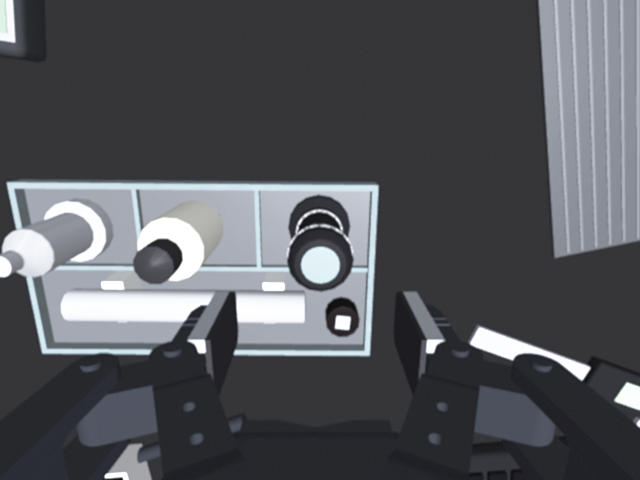

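The top is at (320,258) and the foot at (319,226), which puts the axis at x ≈ 0.577 and y ≈ 0.098. I'll descend now.

Call:
{"method": "drive_tool", "body": {
  "deltas": [0.3, -1, 1, -30, 0, 0, 0, 0.3, -1, 1, -60, 0, 0, 0, 0.3, -1, 1, -90, 0, 0, 0, 0.3, -1, 1, -105, 0, 0, 0, 0.3, -1, 1, -112, 0, 0, 0]
}}

```text
time: 3.25
tool_pos: [0.5773, 0.0963, 0.0296]
tcp_rot: [-0.16, -3.135, 0.0]
force: [-0.3, 0.5, 0.1]
finger_gap: 0.697
grip_force: 0.0
```

Call:
{"method": "drive_tool", "body": {
  "deltas": [0.3, 0, 0, 0, 0, 0, 0, 0.85, 0, 0, 0, 0, 0, 0, 0.85, 0, 0, 0, 0, 0, 0, 0.85, 0, 0, 0, 0, 0, 0, 0.85, 0, 0, 0, 0, 0, 0]
}}

```text
time: 3.75
tool_pos: [0.5789, 0.0972, 0.032]
tcp_rot: [0.156, 3.136, 0.001]
force: [-0.8, 1.3, 7.2]
finger_gap: 0.367
grip_force: 44.8
```

Call:
{"method": "drive_tool", "body": {
  "deltas": [0.85, 0, 0, 10, 0, 0, 0, 0.85, 0, 0, 35, 0, 0, 0, 0.85, 0, 0, 60, 0, 0, 0, 0.85, -1, 30, 60, 0, 0, 0, 0.85, -2, 70, 60, 0, 0, 0]
}}

```text
time: 4.25
tool_pos: [0.5769, 0.1661, 0.0923]
tcp_rot: [0.162, 3.135, -0.001]
force: [-0.6, 0.8, -3.4]
finger_gap: 0.373
grip_force: 48.6
```

Call:
{"method": "drive_tool", "body": {
  "deltas": [0.85, 0, 40, 0, 0, 0, 0, 0.85, -1, 80, 0, 0, 0, 0, 0.85, -2, 120, 0, 0, 0, 0, 0.85, -2, 145, 0, 0, 0, 0, 0.85, -2, 157, 0, 0, 0, 0]
}}

```text
time: 4.75
tool_pos: [0.5737, 0.326, 0.0909]
tcp_rot: [-0.153, -3.138, 0.0]
force: [-0.6, -0.8, -2.4]
finger_gap: 0.363
grip_force: 48.8
```

Call:
{"method": "drive_tool", "body": {
  "deltas": [0.85, 0, 0, -15, 0, 0, 0, 0.85, 0, 0, -35, 0, 0, 0, 0.85, 0, 0, -48, 0, 0, 0, 0.85, 0, 0, -54, 0, 0, 0, 0.85, 0, 0, -54, 0, 0, 0]
}}

```text
time: 5.25
tool_pos: [0.574, 0.3232, 0.0361]
tcp_rot: [-0.158, -3.136, 0.001]
force: [1.2, 0.3, -2.3]
finger_gap: 0.367
grip_force: 48.7
```

Call:
{"method": "drive_tool", "body": {
  "deltas": [0.85, 0, 0, -1, 0, 0, 0, 0.85, 0, 0, -2, 0, 0, 0, 0.85, 0, 0, -3, 0, 0, 0, 0.85, 0, 0, -4, 0, 0, 0, 0.85, 0, 0, -4, 0, 0, 0]
}}

```text
time: 5.75
tool_pos: [0.5742, 0.3238, 0.0327]
tcp_rot: [-0.157, -3.138, 0.0]
force: [-0.1, 0.3, -2.7]
finger_gap: 0.366
grip_force: 48.7
```

Call:
{"method": "drive_tool", "body": {
  "deltas": [0.85, 0, 0, -0.5, 0, 0, 0, 0.85, 0, 0, -1, 0, 0, 0, 0.85, 0, 0, -1.5, 0, 0, 0, 0.85, 0, 0, -2, 0, 0, 0, 0.85, 0, 0, -2, 0, 0, 0]
}}

```text
time: 6.25
tool_pos: [0.5747, 0.3241, 0.032]
tcp_rot: [0.156, 3.136, 0.001]
force: [-1.4, -0.2, 7.7]
finger_gap: 0.366
grip_force: 46.3
```

Call:
{"method": "drive_tool", "body": {
  "deltas": [0.3, 0, 0, 0, 0, 0, 0, 0.3, 0, 0, 0, 0, 0, 0, 0.3, 0, 0, 30, 0, 0, 0, 0.3, 0, 0, 70, 0, 0, 0, 0.3, 0, -30, 110, 0, 0, 0]
}}

```text
time: 6.75
tool_pos: [0.5738, 0.2957, 0.1412]
tcp_rot: [-0.152, -3.137, -0.001]
force: [1.2, -1.2, 0.2]
finger_gap: 0.702
grip_force: 0.0
```

Call:
{"method": "drive_tool", "body": {
  "deltas": [0.3, 0, -50, 0, 0, 0, 0, 0.3, 0, -100, 0, 0, 0, 0, 0.3, 0, -150, 0, 0, 0, 0, 0.3, 0, -200, 0, 0, 0, 0, 0.3, 0, -240, 0, 0, 0, 0]
}}

```text
time: 7.25
tool_pos: [0.574, 0.0513, 0.1408]
tcp_rot: [0.158, 3.137, -0.0]
force: [0.3, 0.6, -0.1]
finger_gap: 0.701
grip_force: 0.0
```

Call:
{"method": "drive_tool", "body": {
  "deltas": [0.3, 0, -30, 0, 0, 0, 0, 0.3, 0, -44, 0, 0, 0, 0, 0.3, 0, -44, 0, 0, 0, 0, 0.3, 0, -44, 0, 0, 0, 0, 0.3, 0, -44, 0, 0, 0, 0]
}}

```text
time: 7.75
tool_pos: [0.5742, 0.0111, 0.1406]
tcp_rot: [-0.155, -3.138, -0.0]
force: [0.0, -0.1, -0.3]
finger_gap: 0.702
grip_force: 0.0
```

Run:
```python
from h import *
np.set_printoptions(precision=4,suppress=True)
im=optics.capture("wrist"); s=optics.capture("scene")
o=bot.get_obs();print(o["tool_pos"],o["tcp_rot"],o["finger_gap"])
cv2.imwrite("pics/w3.png",np.hstack([cv2.resize(im[:,:,::-1],(400,300)),cv2.resize(s[200:440,200:520,::-1],(400,300))]))
W=cam("wrist")
print(proj(W,[[.575,.011,.088],[.575,.011,.058],[.568,-.071,.084],[.568,-.071,.016]])/1.6)
```

```text
[0.5742 0.0111 0.1406] [-0.1541 -3.1377 -0.0002] 0.6962558679947358
[[197.3393 163.9322]
 [197.3007 153.0268]
 [ 99.871  163.4708]
 [122.8717 142.4964]]
```

View pics/w3.png

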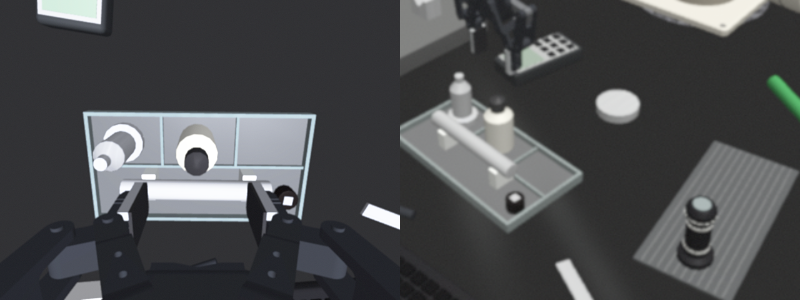

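The right half shows the microscope standing on the mat. In the wrist half, the bottle cap is at (197,161) and the anvil tip at (100,164), both as predicted.

Call:
{"method": "drive_tool", "body": {
  "deltas": [0.3, 0, 0, -30, 0, 0, 0, 0.3, 0, 0, -60, 0, 0, 0, 0.3, 0, 0, -90, 0, 0, 0, 0.3, 0, 0, -107, 0, 0, 0, 0.3, 0, 0, -113, 0, 0, 0]
}}

```text
time: 8.35
tool_pos: [0.5732, 0.0108, 0.0258]
tcp_rot: [-0.155, -3.135, -0.0]
force: [-0.7, -0.7, 0.5]
finger_gap: 0.697
grip_force: 0.0
```

Call:
{"method": "drive_tool", "body": {
  "deltas": [0.3, 0, 0, 0, 0, 0, 0, 0.8, 0, 0, 0, 0, 0, 0, 0.8, 0, 0, 0, 0, 0, 0, 0.8, 0, 0, 0, 0, 0, 0, 0.8, 0, 0, 0, 0, 0, 0]
}}

```text
time: 8.85
tool_pos: [0.5752, 0.01, 0.0291]
tcp_rot: [0.156, 3.135, 0.001]
force: [-0.1, 2.2, 6.1]
finger_gap: 0.448
grip_force: 60.9
```

Call:
{"method": "drive_tool", "body": {
  "deltas": [0.8, 0, 0, 10, 0, 0, 0, 0.8, 0, 0, 40, 0, 0, 0, 0.8, 0, 0, 80, 0, 0, 0, 0.8, 0, 0, 110, 0, 0, 0, 0.8, -5, 20, 120, 0, 0, 0]
}}

```text
time: 9.35
tool_pos: [0.5709, 0.0282, 0.1518]
tcp_rot: [0.16, 3.132, -0.002]
force: [0.2, -0.6, -2.2]
finger_gap: 0.45
grip_force: 60.7
```

Call:
{"method": "drive_tool", "body": {
  "deltas": [0.8, -10, 40, 0, 0, 0, 0, 0.8, -20, 80, 0, 0, 0, 0, 0.8, -30, 120, 0, 0, 0, 0, 0.8, -42, 160, 0, 0, 0, 0, 0.8, -52, 200, 0, 0, 0, 0]
}}

```text
time: 9.85
tool_pos: [0.5164, 0.2311, 0.1485]
tcp_rot: [0.157, 3.137, -0.0]
force: [1.0, -0.4, -1.5]
finger_gap: 0.446
grip_force: 60.6
```

Call:
{"method": "drive_tool", "body": {
  "deltas": [0.8, -10, 40, 0, 0, 0, 0, 0.8, -20, 75, 0, 0, 0, 0, 0.8, -23, 84, -20, 0, 0, 0, 0.8, -23, 84, -50, 0, 0, 0, 0.8, -23, 84, -80, 0, 0, 0]
}}

```text
time: 10.35
tool_pos: [0.4941, 0.3145, 0.0678]
tcp_rot: [0.155, 3.136, 0.001]
force: [-0.5, 0.6, -2.1]
finger_gap: 0.449
grip_force: 60.8
```

Call:
{"method": "drive_tool", "body": {
  "deltas": [0.8, 0, 0, -15, 0, 0, 0, 0.8, 0, 0, -27, 0, 0, 0, 0.8, 0, 0, -34, 0, 0, 0, 0.8, 0, 0, -37, 0, 0, 0, 0.8, 0, 0, -37, 0, 0, 0]
}}

```text
time: 10.85
tool_pos: [0.4944, 0.3139, 0.0311]
tcp_rot: [0.157, 3.137, 0.0]
force: [0.1, -0.8, -2.0]
finger_gap: 0.451
grip_force: 60.7
```

Call:
{"method": "drive_tool", "body": {
  "deltas": [0.8, 0, 0, -1, 0, 0, 0, 0.8, 0, 0, -1.5, 0, 0, 0, 0.8, 0, 0, -2, 0, 0, 0, 0.8, 0, 0, -2.5, 0, 0, 0, 0.8, 0, 0, -2.5, 0, 0, 0]
}}

```text
time: 11.35
tool_pos: [0.4945, 0.3139, 0.0292]
tcp_rot: [0.157, 3.137, 0.001]
force: [-1.4, -0.5, 5.9]
finger_gap: 0.448
grip_force: 61.6
```

Call:
{"method": "drive_tool", "body": {
  "deltas": [0.3, 0, 0, 0, 0, 0, 0, 0.3, 0, 0, 0, 0, 0, 0, 0.3, 0, 0, 30, 0, 0, 0, 0.3, 0, 0, 75, 0, 0, 0, 0.3, 0, -20, 114, 0, 0, 0]
}}

```text
time: 11.85
tool_pos: [0.4942, 0.2949, 0.1436]
tcp_rot: [0.154, 3.138, 0.001]
force: [0.9, -0.5, 0.5]
finger_gap: 0.7
grip_force: 0.0
```

Call:
{"method": "drive_tool", "body": {
  "deltas": [0.3, 10, -48, 0, 0, 0, 0, 0.3, 20, -96, 0, 0, 0, 0, 0.3, 30, -144, 0, 0, 0, 0, 0.3, 40, -192, 0, 0, 0, 0, 0.3, 50, -240, 0, 0, 0, 0]
}}

```text
time: 12.35
tool_pos: [0.5444, 0.052, 0.1424]
tcp_rot: [0.156, 3.137, 0.0]
force: [0.6, 0.7, -0.1]
finger_gap: 0.702
grip_force: 0.0
```

Call:
{"method": "drive_tool", "body": {
  "deltas": [0.3, 10, -48, 0, 0, 0, 0, 0.3, 18, -90, 0, 0, 0, 0, 0.3, 24, -125, 0, 0, 0, 0, 0.3, 24, -125, 0, 0, 0, 0, 0.3, 24, -125, 0, 0, 0, 0]
}}

```text
time: 12.85
tool_pos: [0.5681, -0.0719, 0.1419]
tcp_rot: [-0.16, -3.137, -0.001]
force: [-0.5, 0.1, 0.2]
finger_gap: 0.699
grip_force: 0.0
```

Call:
{"method": "drive_tool", "body": {
  "deltas": [0.3, 0, 0, -30, 0, 0, 0, 0.3, 0, 0, -60, 0, 0, 0, 0.3, 0, 0, -90, 0, 0, 0, 0.3, 0, 0, -105, 0, 0, 0, 0.3, 0, 0, -112, 0, 0, 0]
}}

```text
time: 13.35
tool_pos: [0.5672, -0.0695, 0.0287]
tcp_rot: [-0.154, -3.135, -0.001]
force: [0.9, -0.9, -0.2]
finger_gap: 0.702
grip_force: 0.0
```

Call:
{"method": "drive_tool", "body": {
  "deltas": [0.3, 0, 0, 0, 0, 0, 0, 0.85, 0, 0, 0, 0, 0, 0, 0.85, 0, 0, 0, 0, 0, 0, 0.85, 0, 0, 0, 0, 0, 0, 0.85, 0, 0, 0, 0, 0, 0]
}}

```text
time: 13.85
tool_pos: [0.5689, -0.0714, 0.0315]
tcp_rot: [0.157, 3.135, -0.001]
force: [-0.4, -0.1, 6.2]
finger_gap: 0.331
grip_force: 59.3
```

Call:
{"method": "drive_tool", "body": {
  "deltas": [0.85, 0, 0, 10, 0, 0, 0, 0.85, 0, 0, 35, 0, 0, 0, 0.85, 0, 0, 65, 0, 0, 0, 0.85, 0, 0, 90, 0, 0, 0, 0.85, -10, 25, 100, 0, 0, 0]
}}

```text
time: 14.35
tool_pos: [0.5601, -0.0482, 0.1332]
tcp_rot: [0.161, 3.133, -0.002]
force: [0.2, 0.9, -2.8]
finger_gap: 0.33
grip_force: 59.9
```

Call:
{"method": "drive_tool", "body": {
  "deltas": [0.85, -14, 38, 0, 0, 0, 0, 0.85, -28, 76, 0, 0, 0, 0, 0.85, -42, 114, 0, 0, 0, 0, 0.85, -56, 152, 0, 0, 0, 0, 0.85, -72, 190, 0, 0, 0, 0]
}}

```text
time: 14.85
tool_pos: [0.4855, 0.1452, 0.1309]
tcp_rot: [0.157, 3.137, 0.0]
force: [1.2, 0.4, -3.2]
finger_gap: 0.33
grip_force: 59.8
```

Call:
{"method": "drive_tool", "body": {
  "deltas": [0.85, -16, 38, 0, 0, 0, 0, 0.85, -32, 76, 0, 0, 0, 0, 0.85, -48, 114, 0, 0, 0, 0, 0.85, -64, 145, 0, 0, 0, 0, 0.85, -71, 160, -10, 0, 0, 0]
}}

```text
time: 15.35
tool_pos: [0.4142, 0.3063, 0.1217]
tcp_rot: [0.153, 3.136, 0.003]
force: [-0.1, -0.2, -3.4]
finger_gap: 0.333
grip_force: 60.0
```

Call:
{"method": "drive_tool", "body": {
  "deltas": [0.85, 0, 0, -30, 0, 0, 0, 0.85, 0, 0, -55, 0, 0, 0, 0.85, 0, 0, -75, 0, 0, 0, 0.85, 0, 0, -84, 0, 0, 0, 0.85, 0, 0, -86, 0, 0, 0]
}}

```text
time: 15.85
tool_pos: [0.4149, 0.3036, 0.0338]
tcp_rot: [-0.157, -3.136, 0.001]
force: [-1.1, 0.5, -2.9]
finger_gap: 0.332
grip_force: 59.8
```

Call:
{"method": "drive_tool", "body": {
  "deltas": [0.85, 0, 0, -1, 0, 0, 0, 0.85, 0, 0, -2, 0, 0, 0, 0.85, 0, 0, -3, 0, 0, 0, 0.85, 0, 0, -3.5, 0, 0, 0, 0.85, 0, 0, -3.5, 0, 0, 0]
}}

```text
time: 16.35
tool_pos: [0.4156, 0.304, 0.0315]
tcp_rot: [0.157, 3.136, 0.001]
force: [-0.7, -1.7, 4.8]
finger_gap: 0.334
grip_force: 60.7
```

Call:
{"method": "drive_tool", "body": {
  "deltas": [0.3, 0, 0, 0, 0, 0, 0, 0.3, 0, 0, 0, 0, 0, 0, 0.3, 0, 0, 30, 0, 0, 0, 0.3, 0, 0, 75, 0, 0, 0, 0.3, 0, -10, 120, 0, 0, 0]
}}

```text
time: 16.85
tool_pos: [0.4149, 0.2942, 0.1518]
tcp_rot: [-0.155, -3.137, 0.0]
force: [0.4, 0.6, 0.3]
finger_gap: 0.702
grip_force: 0.0
```

Call:
{"method": "drive_tool", "body": {
  "deltas": [0.3, 6, -45, 15, 0, 0, 0, 0.3, 12, -90, 30, 0, 0, 0, 0.3, 18, -135, 45, 0, 0, 0, 0.3, 24, -180, 60, 0, 0, 0, 0.3, 30, -225, 75, 0, 0, 0]
}}

```text
time: 17.35
tool_pos: [0.4451, 0.0672, 0.2265]
tcp_rot: [0.156, 3.137, 0.0]
force: [1.6, -0.3, -0.7]
finger_gap: 0.701
grip_force: 0.0
```

Call:
{"method": "drive_tool", "body": {
  "deltas": [0.3, 6, -45, 15, 0, 0, 0, 0.3, 12, -90, 30, 0, 0, 0, 0.3, 18, -135, 45, 0, 0, 0, 0.3, 24, -180, 60, 0, 0, 0, 0.3, 25, -210, 70, 0, 0, 0]
}}

```text
time: 17.85
tool_pos: [0.4706, -0.1441, 0.2965]
tcp_rot: [0.159, 3.137, -0.001]
force: [0.2, -0.4, -0.5]
finger_gap: 0.698
grip_force: 0.0
```

Call:
{"method": "drive_tool", "body": {
  "deltas": [0.3, 0, 0, 0, 0, 0, 0, 0.3, 0, 0, 0, 0, 0, 0]
}}

```text
time: 18.05
tool_pos: [0.4701, -0.1416, 0.2954]
tcp_rot: [-0.16, -3.137, -0.001]
force: [-0.3, -0.4, 0.6]
finger_gap: 0.703
grip_force: 0.0
```

Run:
```python
from h import *
np.set_printoptions(precision=4,suppress=True)
o=bot.get_obs();print(o["tool_pos"],o["tcp_rot"],o["qd"])
im=optics.capture("wrist")
cv2.imwrite("pics/w4f.png",im[:,:,::-1])
cv2.imwrite("pics/w4.png",cv2.resize(im[:,:,::-1][:,20:590],None,fx=1.4,fy=1.25))
W=cam("wrist"); np.savez("w4.npz",*W)
```

```text
[ 0.4701 -0.1416  0.2954] [-0.1596 -3.1373 -0.0007] [ 0.033  -0.0097 -0.0224 -0.0011  0.0024  0.0058]
```

View pics/w4.png

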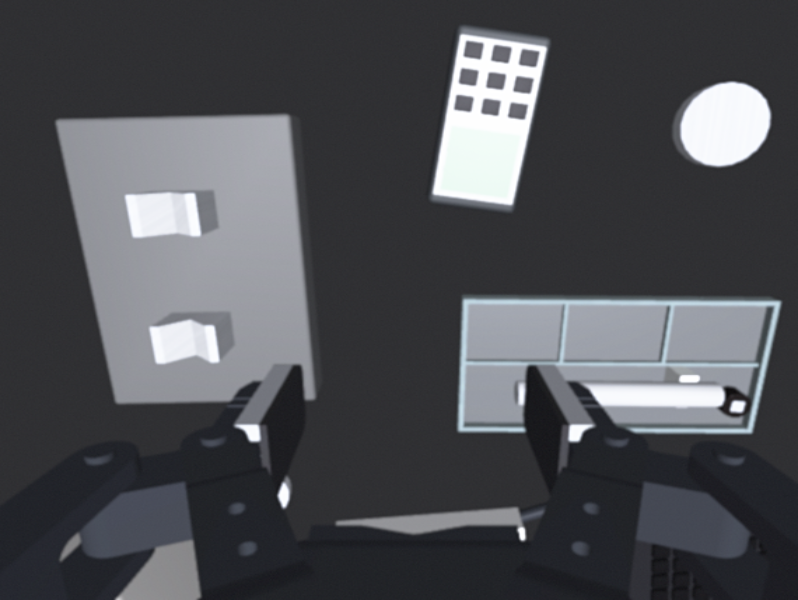

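Run:
```python
from h import *
np.set_printoptions(precision=4,suppress=True)
W=[v for v in np.load("w4.npz").values()]
b=lambda P,z: back(W,[(20+u/1.4,v/1.25) for u,v in P],z)
A=b([(126,195),(133,237),(201,236),(191,193)],.076);print(A)
B=b([(150,328),(157,363),(219,362)],.076);print(B)
print("granite",b([(56,120),(290,115),(316,400),(116,403)],.04))
print("bar",b([(518,393),(722,395)],.036))
im=cv2.imread("pics/w4f.png")
c=cv2.resize(im[140:300,90:250],(600,600),interpolation=cv2.INTER_CUBIC)
d=im[290:335,380:550]; d=cv2.resize(d,(600,159),interpolation=cv2.INTER_CUBIC)
cv2.imwrite("pics/w4c.png",cv2.resize(c,(440,440))); 
cv2.imwrite("pics/w4c.png",np.vstack([c[:440],d]))
```

```text
[[ 0.4128 -0.3189  0.076 ]
 [ 0.4428 -0.3217  0.076 ]
 [ 0.4465 -0.2775  0.076 ]
 [ 0.4156 -0.2775  0.076 ]]
[[ 0.5131 -0.3269  0.076 ]
 [ 0.5423 -0.3288  0.076 ]
 [ 0.5458 -0.2854  0.076 ]]
granite [[ 0.3549 -0.3706  0.04  ]
 [ 0.367  -0.2137  0.04  ]
 [ 0.6037 -0.2315  0.04  ]
 [ 0.5909 -0.3891  0.04  ]]
bar [[ 0.615  -0.072   0.036 ]
 [ 0.6332  0.0892  0.036 ]]
```

View pics/w4c.png

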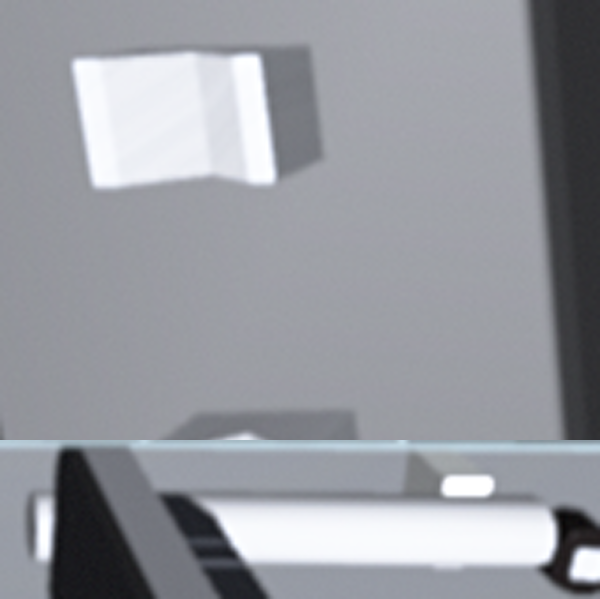

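Near block centre is about (0.4295,−0.2985) and far block about (0.5295,−0.306). That puts the seat at (0.479,−0.302), yaw −0.075. The bar's middle is about (0.624,0.007). I'll turn the gripper across the bar and check from close above.

Call:
{"method": "drive_tool", "body": {
  "deltas": [0.5, 11, 11, -9, 0, 0, -0.13, 0.5, 22, 22, -18, 0, 0, -0.26, 0.5, 33, 33, -27, 0, 0, -0.39, 0.5, 44, 44, -36, 0, 0, -0.52, 0.5, 52, 50, -45, 0, 0, -0.6]
}}

```text
time: 18.6
tool_pos: [0.5224, -0.0887, 0.2501]
tcp_rot: [-1.08, -2.949, -0.001]
force: [-0.6, 0.5, -0.1]
finger_gap: 0.5
grip_force: 0.0
```

Call:
{"method": "drive_tool", "body": {
  "deltas": [0.5, 11, 11, -9, 0, 0, -0.13, 0.5, 22, 22, -18, 0, 0, -0.26, 0.5, 33, 33, -27, 0, 0, -0.39, 0.5, 44, 44, -36, 0, 0, -0.52, 0.5, 52, 50, -45, 0, 0, -0.6]
}}

```text
time: 19.1
tool_pos: [0.5742, -0.0385, 0.2051]
tcp_rot: [-1.903, -2.499, -0.0]
force: [-0.0, 0.7, -0.1]
finger_gap: 0.505
grip_force: 0.0
```

Call:
{"method": "drive_tool", "body": {
  "deltas": [0.5, 20, 15, -15, 0, 0, -0.13, 0.5, 35, 32, -30, 0, 0, -0.26, 0.5, 50, 48, -40, 0, 0, -0.371, 0.5, 50, 48, -40, 0, 0, -0.371, 0.5, 50, 48, -40, 0, 0, -0.371]
}}

```text
time: 19.6
tool_pos: [0.6236, 0.0084, 0.1653]
tcp_rot: [-2.324, -2.112, 0.001]
force: [-0.9, -0.5, 1.2]
finger_gap: 0.5
grip_force: 0.0
```

Run:
```python
from h import *
np.set_printoptions(precision=4,suppress=True)
o=bot.get_obs();print(o["tool_pos"],o["tcp_rot"],o["joints"])
im=optics.capture("wrist"); W=cam("wrist"); np.savez("w5.npz",*W)
d=np.array([.105,.9945,0]);c=np.array([.6244,.007,.036])
v=im[:,:,::-1].copy()
for p in proj(W,[c+.08*d,c-.08*d,c]): cv2.circle(v,tuple(int(round(x)) for x in p),3,(0,0,255),1)
print(proj(W,[c+.08*d,c-.08*d,c]))
cv2.imwrite("pics/w5.png",v)
```

```text
[0.6236 0.0084 0.1653] [-2.3243 -2.1123  0.0014] [-0.1209  0.4088  0.0763  1.2395 -0.0001  1.5454]
[[316.6019 106.1286]
 [314.4834 327.6154]
 [315.4589 225.6326]]
```

View pics/w5.png

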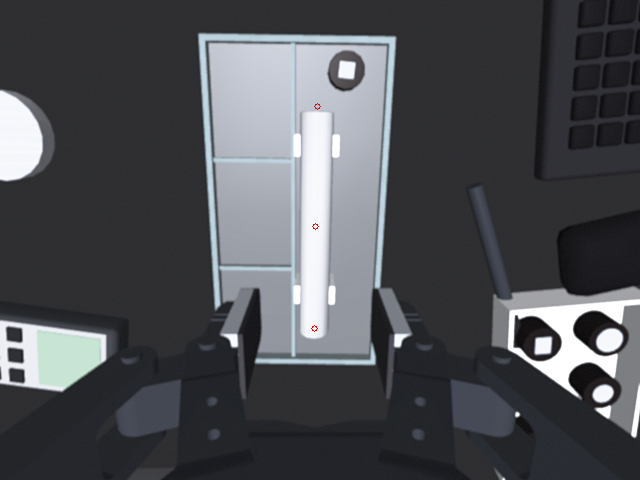

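Run:
```python
from h import *
np.set_printoptions(precision=4,suppress=True)
W=[v for v in np.load("w5.npz").values()]
for z in(.036,.047): 
    q=back(W,[(316,111),(314,337)],z); print(z,q,np.linalg.norm(q[1]-q[0]),q.mean(0))
q=back(W,[(298,145),(336,146),(297,295),(332,295)],.045); print("rests",q,q.mean(0))
q=back(W,[(200,36),(396,38),(374,361),(223,361)],.014); print("tray",q,q.mean(0))
```

```text
0.036 [[ 0.6321  0.0836  0.036 ]
 [ 0.6149 -0.0805  0.036 ]] 0.16499331399947145 [0.6235 0.0016 0.036 ]
0.047 [[ 0.6321  0.0834  0.047 ]
 [ 0.6155 -0.0741  0.047 ]] 0.1583108276016305 [0.6238 0.0046 0.047 ]
rests [[ 0.6186  0.0637  0.045 ]
 [ 0.6428  0.0608  0.045 ]
 [ 0.6065 -0.0405  0.045 ]
 [ 0.6315 -0.0429  0.045 ]] [0.6249 0.0103 0.045 ]
tray [[ 0.5595  0.1392  0.014 ]
 [ 0.69    0.1254  0.014 ]
 [ 0.6617 -0.1208  0.014 ]
 [ 0.5351 -0.1085  0.014 ]] [0.6116 0.0088 0.014 ]
```

Call:
{"method": "drive_tool", "body": {
  "deltas": [0.5, 0, -1, -40, 0, 0, 0, 0.5, 0, -1, -80, 0, 0, 0, 0.5, 0, -1, -115, 0, 0, 0, 0.5, 0, -1, -135, 0, 0, 0, 0.5, 0, -1, -142, 0, 0, 0]
}}

```text
time: 20.15
tool_pos: [0.6227, 0.0056, 0.0223]
tcp_rot: [-2.327, -2.107, 0.003]
force: [-0.5, 0.4, 0.8]
finger_gap: 0.503
grip_force: 0.0
```

Call:
{"method": "drive_tool", "body": {
  "deltas": [0.5, 0, 0, 0, 0, 0, 0, 0.9, 0, 0, 0, 0, 0, 0, 0.9, 0, 0, 0, 0, 0, 0, 0.9, 0, 0, 0, 0, 0, 0, 0.9, 0, 0, 0, 0, 0, 0]
}}

```text
time: 20.65
tool_pos: [0.6229, 0.0058, 0.0256]
tcp_rot: [-2.329, -2.107, 0.002]
force: [-10.0, 0.5, 7.7]
finger_gap: 0.235
grip_force: 58.5
```

Call:
{"method": "drive_tool", "body": {
  "deltas": [0.9, -1, 0, 4, 0, 0, 0, 0.9, -1, 0, 15, 0, 0, 0, 0.9, -1, 0, 40, 0, 0, 0, 0.9, -1, 0, 75, 0, 0, 0, 0.9, -1, 0, 110, 0, 0, 0]
}}

```text
time: 21.15
tool_pos: [0.6232, 0.0058, 0.1358]
tcp_rot: [2.329, 2.108, 0.001]
force: [1.8, -0.5, -3.8]
finger_gap: 0.228
grip_force: 59.1
```

Call:
{"method": "drive_tool", "body": {
  "deltas": [0.9, -10, -20, 0, 0, 0, 0.11, 0.9, -20, -40, 0, 0, 0, 0.22, 0.9, -30, -60, 0, 0, 0, 0.33, 0.9, -40, -80, 0, 0, 0, 0.44, 0.9, -48, -103, 0, 0, 0, 0.55]
}}

```text
time: 21.65
tool_pos: [0.5749, -0.0977, 0.135]
tcp_rot: [1.662, 2.664, 0.001]
force: [-0.4, 0.7, -3.5]
finger_gap: 0.232
grip_force: 59.4
```

Call:
{"method": "drive_tool", "body": {
  "deltas": [0.9, -10, -20, 0, 0, 0, 0.11, 0.9, -20, -40, 0, 0, 0, 0.22, 0.9, -30, -60, 0, 0, 0, 0.33, 0.9, -40, -80, 0, 0, 0, 0.44, 0.9, -48, -103, 0, 0, 0, 0.55]
}}

```text
time: 22.15
tool_pos: [0.5269, -0.2009, 0.135]
tcp_rot: [0.877, 3.015, -0.0]
force: [-0.6, -0.5, -5.5]
finger_gap: 0.232
grip_force: 59.3
```

Call:
{"method": "drive_tool", "body": {
  "deltas": [0.9, -10, -25, 0, 0, 0, 0.12, 0.9, -25, -55, 0, 0, 0, 0.26, 0.9, -40, -85, 0, 0, 0, 0.4, 0.9, -48, -102, 0, 0, 0, 0.5, 0.9, -48, -102, 0, 0, 0, 0.5]
}}

```text
time: 22.65
tool_pos: [0.4785, -0.3046, 0.1348]
tcp_rot: [0.111, 3.139, -0.002]
force: [1.2, 0.6, -4.6]
finger_gap: 0.23
grip_force: 59.3
```

Call:
{"method": "drive_tool", "body": {
  "deltas": [0.9, 0, 0, 0, 0, 0, 0, 0.9, 0, 0, 0, 0, 0, 0]
}}

```text
time: 22.85
tool_pos: [0.4796, -0.3017, 0.1342]
tcp_rot: [0.112, 3.139, -0.0]
force: [0.1, -0.5, -4.7]
finger_gap: 0.229
grip_force: 59.3
```

Run:
```python
from h import *
np.set_printoptions(precision=4,suppress=True)
o=bot.get_obs();print(o["tool_pos"],o["tcp_rot"],o["joints"])
im=optics.capture("wrist"); s=optics.capture("scene"); W=cam("wrist"); np.savez("w6.npz",*W)
cv2.imwrite("pics/w6.png",np.hstack([cv2.resize(im[:,:,::-1],(480,360)),cv2.resize(s[130:310,80:240,::-1],(320,360))]))
```

```text
[ 0.4796 -0.3017  0.1342] [ 0.1123  3.139  -0.0003] [-0.7097  0.3307 -0.1274  1.1122  0.0002 -0.6382]
```

View pics/w6.png

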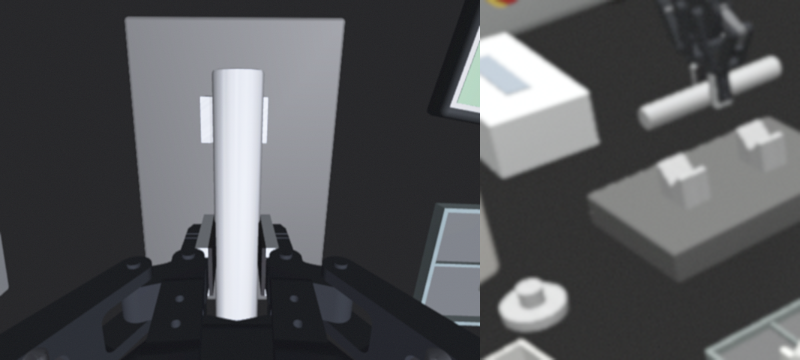

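Run:
```python
from h import *
np.set_printoptions(precision=4,suppress=True)
W=[v for v in np.load("w6.npz").values()]
for z in(.145,.156): 
    q=back(W,[(317,92),(316,424)],z); print(z,q,np.linalg.norm(q[1]-q[0]),q.mean(0))
q=back(W,[(201/.75,96/.75),(268/.75,97/.75),(267/.75,142/.75),(200/.75,142/.75)],.076); print(q,q.mean(0))
q=back(W,[(125/.75,17/.75),(344/.75,18/.75)],.04); print(q)
```

```text
0.145 [[ 0.4015 -0.2957  0.145 ]
 [ 0.525  -0.3046  0.145 ]] 0.12381822312835096 [ 0.4633 -0.3001  0.145 ]
0.156 [[ 0.4022 -0.2957  0.156 ]
 [ 0.5153 -0.3039  0.156 ]] 0.11339876879672417 [ 0.4588 -0.2998  0.156 ]
[[ 0.412  -0.3198  0.076 ]
 [ 0.4156 -0.2768  0.076 ]
 [ 0.4448 -0.2786  0.076 ]
 [ 0.4416 -0.3236  0.076 ]] [ 0.4285 -0.2997  0.076 ]
[[ 0.3547 -0.3722  0.04  ]
 [ 0.3662 -0.2171  0.04  ]]
```

Call:
{"method": "drive_tool", "body": {
  "deltas": [0.9, -2, -1, -20, 0, 0, 0, 0.9, -2, -1, -40, 0, 0, 0, 0.9, -2, -1, -53, 0, 0, 0, 0.9, -2, -1, -60, 0, 0, 0, 0.9, -2, -1, -63, 0, 0, 0]
}}

```text
time: 23.45
tool_pos: [0.4774, -0.3026, 0.0703]
tcp_rot: [-0.11, -3.139, -0.001]
force: [-0.8, -0.4, -3.6]
finger_gap: 0.235
grip_force: 59.4
```

Call:
{"method": "drive_tool", "body": {
  "deltas": [0.9, 0, 0, -1, 0, 0, 0, 0.9, 0, 0, -1.5, 0, 0, 0, 0.9, 0, 0, -2, 0, 0, 0, 0.9, 0, 0, -2.5, 0, 0, 0, 0.9, 0, 0, -3, 0, 0, 0]
}}

```text
time: 23.95
tool_pos: [0.4773, -0.3033, 0.068]
tcp_rot: [0.111, 3.139, -0.001]
force: [0.2, 0.5, -4.5]
finger_gap: 0.233
grip_force: 59.4
```

Call:
{"method": "drive_tool", "body": {
  "deltas": [0.9, 0, 0, -0.5, 0, 0, 0, 0.9, 0, 0, -1, 0, 0, 0, 0.9, 0, 0, -1.5, 0, 0, 0, 0.9, 0, 0, -2, 0, 0, 0, 0.9, 0, 0, -2, 0, 0, 0]
}}

```text
time: 24.45
tool_pos: [0.4773, -0.3033, 0.0658]
tcp_rot: [0.111, 3.139, -0.001]
force: [-0.6, -1.0, -3.5]
finger_gap: 0.23
grip_force: 59.5
```

Call:
{"method": "drive_tool", "body": {
  "deltas": [0.9, 0, 0, -0.5, 0, 0, 0, 0.9, 0, 0, -1, 0, 0, 0, 0.9, 0, 0, -1.5, 0, 0, 0, 0.9, 0, 0, -1.5, 0, 0, 0]
}}

```text
time: 24.85
tool_pos: [0.4775, -0.3038, 0.0653]
tcp_rot: [0.112, 3.139, -0.003]
force: [-3.4, -0.7, 7.9]
finger_gap: 0.232
grip_force: 60.8
```

Call:
{"method": "drive_tool", "body": {
  "deltas": [0.7, 0, 0, 0, 0, 0, 0, 0.5, 0, 0, 0, 0, 0, 0, 0.5, 0, 0, 0, 0, 0, 0, 0.5, 0, 0, 5, 0, 0, 0, 0.5, 0, 0, 20, 0, 0, 0]
}}

```text
time: 25.35
tool_pos: [0.4767, -0.3026, 0.0835]
tcp_rot: [-0.111, -3.138, -0.003]
force: [-0.0, 1.4, 0.8]
finger_gap: 0.5
grip_force: 0.0
```

Call:
{"method": "drive_tool", "body": {
  "deltas": [0.5, 0, 0, 40, 0, 0, 0, 0.5, 0, 0, 80, 0, 0, 0, 0.5, -10, 0, 120, 0, 0, 0, 0.5, -20, 0, 130, 0, 0, 0, 0.5, -20, 0, 130, 0, 0, 0]
}}

```text
time: 25.85
tool_pos: [0.457, -0.3035, 0.2162]
tcp_rot: [0.112, 3.137, -0.004]
force: [0.1, 0.3, -0.2]
finger_gap: 0.499
grip_force: 0.0
```

Run:
```python
from h import *
np.set_printoptions(precision=4,suppress=True)
o=bot.get_obs();print(o["tool_pos"],o["tcp_rot"])
im=optics.capture("wrist"); s=optics.capture("scene"); W=cam("wrist"); np.savez("w7.npz",*W)
cv2.imwrite("pics/w7.png",np.hstack([cv2.resize(im[:,:,::-1],(480,360)),cv2.resize(s[130:310,80:240,::-1],(320,360))]))
```

```text
[ 0.457  -0.3035  0.2162] [ 0.1119  3.137  -0.0036]
```

View pics/w7.png

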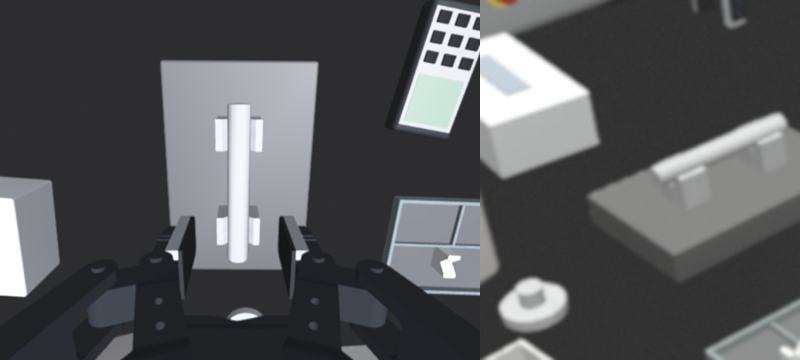

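Run:
```python
from h import *
np.set_printoptions(precision=4,suppress=True)
W=[v for v in np.load("w7.npz").values()]
f=lambda P,z: back(W,np.array(P)/.75,z)
print(f([(239,104),(237.5,262)],.0756),f([(239,104),(237.5,262)],.0866))
q=f([(215.5,117.5),(262.5,118),(262,151.5),(215.5,151.5)],.076);print(q,q.mean(0))
q=f([(216.5,217),(259.5,244),(216.5,244)],.076);print(q)
im=cv2.imread("pics/w7.png")[90:280,190:290]
cv2.imwrite("pics/w7c.png",cv2.resize(im,None,fx=3,fy=3,interpolation=cv2.INTER_CUBIC))
```

```text
[[ 0.3995 -0.2968  0.0756]
 [ 0.562  -0.3095  0.0756]] [[ 0.3991 -0.2968  0.0866]
 [ 0.5552 -0.3091  0.0866]]
[[ 0.41   -0.3191  0.076 ]
 [ 0.4135 -0.2761  0.076 ]
 [ 0.4448 -0.278   0.076 ]
 [ 0.4416 -0.322   0.076 ]] [ 0.4275 -0.2988  0.076 ]
[[ 0.5088 -0.3271  0.076 ]
 [ 0.5422 -0.2852  0.076 ]
 [ 0.539  -0.3298  0.076 ]]
```

View pics/w7c.png

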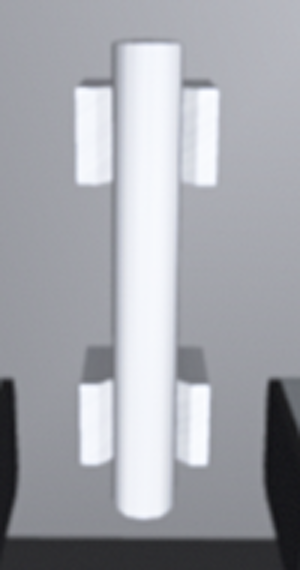

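The bar lies in both V-blocks. From the crop, the overhangs are about 12–13 mm at the near end and 16 mm at the far end, so it is centred within about 2 mm. Next I return the anvil.

Call:
{"method": "drive_tool", "body": {
  "deltas": [0.3, -3, 48, 0, 0, 0, -0.026, 0.3, -6, 96, 0, 0, 0, -0.026, 0.3, -9, 144, 0, 0, 0, -0.026, 0.3, -12, 192, 0, 0, 0, -0.026, 0.3, -15, 240, 0, 0, 0, -0.026]
}}

```text
time: 26.45
tool_pos: [0.4414, -0.0612, 0.2125]
tcp_rot: [-0.153, -3.135, -0.002]
force: [0.9, 0.0, 0.3]
finger_gap: 0.692
grip_force: 0.0
```

Call:
{"method": "drive_tool", "body": {
  "deltas": [0.3, -3, 48, 0, 0, 0, 0, 0.3, -6, 96, 0, 0, 0, 0, 0.3, -9, 144, 0, 0, 0, 0, 0.3, -12, 192, 0, 0, 0, 0, 0.3, -15, 240, 0, 0, 0, 0]
}}

```text
time: 26.95
tool_pos: [0.4263, 0.1789, 0.2126]
tcp_rot: [-0.152, -3.135, 0.001]
force: [1.3, -0.6, -0.2]
finger_gap: 0.7
grip_force: 0.0
```

Call:
{"method": "drive_tool", "body": {
  "deltas": [0.3, -4, 48, 0, 0, 0, 0, 0.3, -8, 90, 0, 0, 0, 0, 0.3, -12, 127, -20, 0, 0, 0, 0.3, -12, 127, -60, 0, 0, 0, 0.3, -12, 127, -75, 0, 0, 0]
}}

```text
time: 27.45
tool_pos: [0.4127, 0.3044, 0.1341]
tcp_rot: [-0.147, -3.132, 0.005]
force: [-0.5, -0.6, -0.3]
finger_gap: 0.701
grip_force: 0.0
```

Call:
{"method": "drive_tool", "body": {
  "deltas": [0.3, 0, 0, -20, 0, 0, 0, 0.3, 0, 0, -50, 0, 0, 0, 0.3, 0, 0, -80, 0, 0, 0, 0.3, 0, 0, -100, 0, 0, 0, 0.3, 0, 0, -108.5, 0, 0, 0]
}}

```text
time: 27.95
tool_pos: [0.4133, 0.3031, 0.0273]
tcp_rot: [-0.152, -3.133, 0.004]
force: [0.5, 0.1, 1.2]
finger_gap: 0.701
grip_force: 0.0
```

Call:
{"method": "drive_tool", "body": {
  "deltas": [0.3, 0, 0, 0, 0, 0, 0, 0.85, 0, 0, 0, 0, 0, 0, 0.85, 0, 0, 0, 0, 0, 0, 0.85, 0, 0, 0, 0, 0, 0, 0.85, 0, 0, 0, 0, 0, 0]
}}

```text
time: 28.45
tool_pos: [0.4158, 0.3039, 0.0318]
tcp_rot: [0.152, 3.136, 0.001]
force: [-1.1, -1.9, 6.6]
finger_gap: 0.332
grip_force: 59.7
```

Call:
{"method": "drive_tool", "body": {
  "deltas": [0.85, 0, 0, 10, 0, 0, 0, 0.85, 0, 0, 35, 0, 0, 0, 0.85, 0, 0, 70, 0, 0, 0, 0.85, 0, 0, 100, 0, 0, 0, 0.85, 10, -25, 105, 0, 0, 0]
}}

```text
time: 28.95
tool_pos: [0.426, 0.281, 0.1399]
tcp_rot: [0.147, 3.133, 0.006]
force: [0.9, -0.1, -4.0]
finger_gap: 0.33
grip_force: 59.9
```

Call:
{"method": "drive_tool", "body": {
  "deltas": [0.85, 16, -40, 0, 0, 0, 0, 0.85, 32, -80, 0, 0, 0, 0, 0.85, 48, -120, 0, 0, 0, 0, 0.85, 64, -160, 0, 0, 0, 0, 0.85, 80, -200, 0, 0, 0, 0]
}}

```text
time: 29.45
tool_pos: [0.5055, 0.0773, 0.1364]
tcp_rot: [0.152, 3.137, 0.001]
force: [1.2, 0.8, -2.7]
finger_gap: 0.328
grip_force: 59.9
```

Call:
{"method": "drive_tool", "body": {
  "deltas": [0.85, 16, -40, 0, 0, 0, 0, 0.85, 32, -80, 0, 0, 0, 0, 0.85, 48, -115, 0, 0, 0, 0, 0.85, 60, -140, 0, 0, 0, 0, 0.85, 63, -150, -10, 0, 0, 0]
}}

```text
time: 29.95
tool_pos: [0.5699, -0.0739, 0.1268]
tcp_rot: [0.156, 3.135, -0.001]
force: [-0.0, -0.3, -3.7]
finger_gap: 0.328
grip_force: 60.0
```

Call:
{"method": "drive_tool", "body": {
  "deltas": [0.85, 0, 0, -25, 0, 0, 0, 0.85, 0, 0, -50, 0, 0, 0, 0.85, 0, 0, -75, 0, 0, 0, 0.85, 0, 0, -88, 0, 0, 0, 0.85, 0, 0, -91, 0, 0, 0]
}}

```text
time: 30.45
tool_pos: [0.5667, -0.0702, 0.033]
tcp_rot: [-0.151, -3.134, -0.002]
force: [0.6, 0.0, -3.4]
finger_gap: 0.334
grip_force: 59.8
```

Call:
{"method": "drive_tool", "body": {
  "deltas": [0.85, 0, 0, -1, 0, 0, 0, 0.85, 0, 0, -2, 0, 0, 0, 0.85, 0, 0, -3, 0, 0, 0, 0.85, 0, 0, -4, 0, 0, 0, 0.85, 0, 0, -4, 0, 0, 0]
}}

```text
time: 30.95
tool_pos: [0.5687, -0.0713, 0.0318]
tcp_rot: [0.152, 3.136, -0.0]
force: [-0.5, 0.2, 4.8]
finger_gap: 0.325
grip_force: 60.6
```

Call:
{"method": "drive_tool", "body": {
  "deltas": [0.3, 0, 0, 0, 0, 0, 0, 0.3, 0, 0, 0, 0, 0, 0, 0.3, 0, 0, 30, 0, 0, 0, 0.3, 0, 0, 75, 0, 0, 0, 0.3, 0, 20, 111.5, 0, 0, 0]
}}

```text
time: 31.45
tool_pos: [0.5686, -0.0525, 0.1441]
tcp_rot: [0.155, 3.137, -0.001]
force: [1.7, -0.2, -0.2]
finger_gap: 0.705
grip_force: 0.0
```

Call:
{"method": "drive_tool", "body": {
  "deltas": [0.3, -10, 48, 0, 0, 0, 0, 0.3, -20, 96, 0, 0, 0, 0, 0.3, -30, 144, 0, 0, 0, 0, 0.3, -40, 192, 0, 0, 0, 0, 0.3, -50, 240, 0, 0, 0, 0]
}}

```text
time: 31.95
tool_pos: [0.5177, 0.1906, 0.1425]
tcp_rot: [0.153, 3.137, 0.0]
force: [0.9, -0.6, -0.8]
finger_gap: 0.7
grip_force: 0.0
```

Call:
{"method": "drive_tool", "body": {
  "deltas": [0.3, -10, 48, 0, 0, 0, 0, 0.3, -18, 90, 0, 0, 0, 0, 0.3, -24, 125, 0, 0, 0, 0, 0.3, -24, 125, 0, 0, 0, 0, 0.3, -24, 125, -10, 0, 0, 0]
}}

```text
time: 32.45
tool_pos: [0.4945, 0.3148, 0.1328]
tcp_rot: [0.149, 3.136, 0.001]
force: [0.7, 0.1, 0.6]
finger_gap: 0.701
grip_force: 0.0
```

Call:
{"method": "drive_tool", "body": {
  "deltas": [0.3, 0, 0, -30, 0, 0, 0, 0.3, 0, 0, -60, 0, 0, 0, 0.3, 0, 0, -85, 0, 0, 0, 0.3, 0, 0, -98, 0, 0, 0, 0.3, 0, 0, -104, 0, 0, 0]
}}

```text
time: 32.95
tool_pos: [0.494, 0.3126, 0.0268]
tcp_rot: [-0.154, -3.136, 0.002]
force: [-0.9, -0.5, 0.0]
finger_gap: 0.7
grip_force: 0.0
```

Call:
{"method": "drive_tool", "body": {
  "deltas": [0.3, 0, 0, 0, 0, 0, 0, 0.8, 0, 0, 0, 0, 0, 0, 0.8, 0, 0, 0, 0, 0, 0, 0.8, 0, 0, 0, 0, 0, 0, 0.8, 0, 0, 0, 0, 0, 0]
}}

```text
time: 33.45
tool_pos: [0.4951, 0.3141, 0.0297]
tcp_rot: [0.152, 3.135, 0.001]
force: [0.3, -0.9, 7.2]
finger_gap: 0.45
grip_force: 61.0
```

Call:
{"method": "drive_tool", "body": {
  "deltas": [0.8, 0, 0, 10, 0, 0, 0, 0.8, 0, 0, 35, 0, 0, 0, 0.8, 0, 0, 70, 0, 0, 0, 0.8, 0, 0, 100, 0, 0, 0, 0.8, 6, -24, 110, 0, 0, 0]
}}

```text
time: 33.95
tool_pos: [0.5008, 0.2919, 0.1422]
tcp_rot: [0.147, 3.134, 0.005]
force: [1.4, 0.0, -2.1]
finger_gap: 0.445
grip_force: 60.6
```

Call:
{"method": "drive_tool", "body": {
  "deltas": [0.8, 11, -40, 0, 0, 0, 0, 0.8, 22, -80, 0, 0, 0, 0, 0.8, 33, -120, 0, 0, 0, 0, 0.8, 44, -160, 0, 0, 0, 0, 0.8, 54, -200, 0, 0, 0, 0]
}}

```text
time: 34.45
tool_pos: [0.5544, 0.0883, 0.139]
tcp_rot: [0.151, 3.137, 0.0]
force: [0.6, -0.6, -2.0]
finger_gap: 0.452
grip_force: 60.6
```

Call:
{"method": "drive_tool", "body": {
  "deltas": [0.8, 10, -40, 0, 0, 0, 0, 0.8, 17, -68, 0, 0, 0, 0, 0.8, 20, -80, 0, 0, 0, 0, 0.8, 20, -80, -10, 0, 0, 0, 0.8, 20, -80, -30, 0, 0, 0]
}}

```text
time: 34.95
tool_pos: [0.5747, 0.0104, 0.1089]
tcp_rot: [0.152, 3.135, 0.0]
force: [-0.2, 0.3, -1.9]
finger_gap: 0.45
grip_force: 60.6
```

Call:
{"method": "drive_tool", "body": {
  "deltas": [0.8, 0, 0, -25, 0, 0, 0, 0.8, 0, 0, -48, 0, 0, 0, 0.8, 0, 0, -65, 0, 0, 0, 0.8, 0, 0, -74, 0, 0, 0, 0.8, 0, 0, -77, 0, 0, 0]
}}

```text
time: 35.45
tool_pos: [0.5734, 0.011, 0.0303]
tcp_rot: [-0.15, -3.136, -0.001]
force: [0.2, -0.3, -1.7]
finger_gap: 0.448
grip_force: 60.6
```

Call:
{"method": "drive_tool", "body": {
  "deltas": [0.8, 0, 0, -1, 0, 0, 0, 0.8, 0, 0, -2, 0, 0, 0, 0.8, 0, 0, -2.5, 0, 0, 0, 0.8, 0, 0, -3, 0, 0, 0, 0.8, 0, 0, -3, 0, 0, 0]
}}

```text
time: 35.95
tool_pos: [0.5747, 0.01, 0.0296]
tcp_rot: [0.152, 3.136, 0.001]
force: [-2.8, 1.3, 7.7]
finger_gap: 0.452
grip_force: 61.7
```

Call:
{"method": "drive_tool", "body": {
  "deltas": [0.3, 0, 0, 0, 0, 0, 0, 0.3, 0, 0, 0, 0, 0, 0, 0.3, 0, 0, 30, 0, 0, 0, 0.3, 0, 0, 75, 0, 0, 0, 0.3, 0, 20, 114, 0, 0, 0]
}}

```text
time: 36.45
tool_pos: [0.5744, 0.0285, 0.1439]
tcp_rot: [0.156, 3.138, -0.001]
force: [0.5, 0.1, -0.4]
finger_gap: 0.7
grip_force: 0.0
```

Call:
{"method": "drive_tool", "body": {
  "deltas": [0.3, 0, 48, 0, 0, 0, 0, 0.3, 0, 96, 0, 0, 0, 0, 0.3, 0, 144, 0, 0, 0, 0, 0.3, 0, 192, 0, 0, 0, 0, 0.3, 0, 240, 0, 0, 0, 0]
}}

```text
time: 36.95
tool_pos: [0.5741, 0.2717, 0.1424]
tcp_rot: [0.152, 3.137, 0.0]
force: [0.3, -1.1, -0.4]
finger_gap: 0.706
grip_force: 0.0
```

Call:
{"method": "drive_tool", "body": {
  "deltas": [0.3, 0, 35, 0, 0, 0, 0, 0.3, 0, 54, 0, 0, 0, 0, 0.3, 0, 54, 0, 0, 0, 0, 0.3, 0, 54, -10, 0, 0, 0, 0.3, 0, 54, -20, 0, 0, 0]
}}

```text
time: 37.45
tool_pos: [0.5745, 0.3224, 0.1215]
tcp_rot: [0.154, 3.138, -0.0]
force: [-0.3, 0.4, -0.5]
finger_gap: 0.701
grip_force: 0.0
```

Call:
{"method": "drive_tool", "body": {
  "deltas": [0.3, 0, 0, -25, 0, 0, 0, 0.3, 0, 0, -50, 0, 0, 0, 0.3, 0, 0, -75, 0, 0, 0, 0.3, 0, 0, -87, 0, 0, 0, 0.3, 0, 0, -91.5, 0, 0, 0]
}}

```text
time: 37.95
tool_pos: [0.5737, 0.3224, 0.029]
tcp_rot: [-0.154, -3.135, 0.002]
force: [-0.1, -0.6, 0.2]
finger_gap: 0.7
grip_force: 0.0
```

Call:
{"method": "drive_tool", "body": {
  "deltas": [0.3, 0, 0, 0, 0, 0, 0, 0.85, 0, 0, 0, 0, 0, 0, 0.85, 0, 0, 0, 0, 0, 0, 0.85, 0, 0, 0, 0, 0, 0, 0.85, 0, 0, 0, 0, 0, 0]
}}

```text
time: 38.45
tool_pos: [0.5749, 0.3244, 0.032]
tcp_rot: [0.151, 3.136, 0.002]
force: [0.3, 1.4, 6.9]
finger_gap: 0.366
grip_force: 48.9
```

Now the reverse move to its well: (+4,−227).

Call:
{"method": "drive_tool", "body": {
  "deltas": [0.85, 0, 0, 10, 0, 0, 0, 0.85, 0, 0, 35, 0, 0, 0, 0.85, 0, 0, 60, 0, 0, 0, 0.85, 1, -30, 80, 0, 0, 0, 0.85, 2, -67, 80, 0, 0, 0]
}}

```text
time: 38.95
tool_pos: [0.5772, 0.2576, 0.114]
tcp_rot: [0.148, 3.134, 0.002]
force: [1.3, -0.9, -2.1]
finger_gap: 0.368
grip_force: 50.6
```

Call:
{"method": "drive_tool", "body": {
  "deltas": [0.85, 0, -40, 0, 0, 0, 0, 0.85, 1, -80, 0, 0, 0, 0, 0.85, 2, -120, 0, 0, 0, 0, 0.85, 2, -148, 0, 0, 0, 0, 0.85, 2, -160, 0, 0, 0, 0]
}}

```text
time: 39.45
tool_pos: [0.578, 0.0943, 0.1111]
tcp_rot: [-0.156, -3.137, 0.001]
force: [-1.2, 0.6, -1.5]
finger_gap: 0.37
grip_force: 50.6
```

Call:
{"method": "drive_tool", "body": {
  "deltas": [0.85, 0, 0, -15, 0, 0, 0, 0.85, 0, 0, -40, 0, 0, 0, 0.85, 0, 0, -62, 0, 0, 0, 0.85, 0, 0, -73, 0, 0, 0, 0.85, 0, 0, -76, 0, 0, 0]
}}

```text
time: 39.95
tool_pos: [0.5775, 0.0972, 0.0337]
tcp_rot: [-0.151, -3.136, 0.0]
force: [0.1, -0.1, -1.1]
finger_gap: 0.365
grip_force: 50.6
```

Call:
{"method": "drive_tool", "body": {
  "deltas": [0.85, 0, 0, -1, 0, 0, 0, 0.85, 0, 0, -2, 0, 0, 0, 0.85, 0, 0, -3, 0, 0, 0, 0.85, 0, 0, -4, 0, 0, 0, 0.85, 0, 0, -4, 0, 0, 0]
}}

```text
time: 40.45
tool_pos: [0.5792, 0.097, 0.032]
tcp_rot: [0.152, 3.135, 0.001]
force: [-0.7, 1.7, 4.4]
finger_gap: 0.367
grip_force: 49.5
```

Release, retreat up and back, then a last look.

Call:
{"method": "drive_tool", "body": {
  "deltas": [0.3, 0, 0, 0, 0, 0, 0, 0.3, 0, 0, 0, 0, 0, 0, 0.3, 0, 0, 30, 0, 0, 0, 0.3, 0, 0, 75, 0, 0, 0, 0.3, 0, 0, 120, 0, 0, 0]
}}

```text
time: 40.95
tool_pos: [0.5777, 0.0968, 0.1517]
tcp_rot: [-0.152, -3.136, 0.0]
force: [0.6, 0.4, -0.1]
finger_gap: 0.699
grip_force: 0.0
```

Call:
{"method": "drive_tool", "body": {
  "deltas": [0.3, -25, -25, 40, 0, 0, 0, 0.3, -50, -50, 80, 0, 0, 0, 0.3, -75, -90, 120, 0, 0, 0, 0.3, -95, -130, 150, 0, 0, 0, 0.3, -110, -160, 170, 0, 0, 0]
}}

```text
time: 41.45
tool_pos: [0.4714, -0.0556, 0.3164]
tcp_rot: [0.151, 3.137, -0.001]
force: [0.7, -0.9, 0.3]
finger_gap: 0.702
grip_force: 0.0
```

Call:
{"method": "drive_tool", "body": {
  "deltas": [0.3, 0, -20, 0, 0, 0, 0, 0.3, 0, -20, 0, 0, 0, 0, 0.3, 0, -20, 0, 0, 0, 0]
}}

```text
time: 41.75
tool_pos: [0.4724, -0.0749, 0.3144]
tcp_rot: [-0.154, -3.137, -0.001]
force: [-0.8, -0.5, -0.4]
finger_gap: 0.704
grip_force: 0.0
```

Run:
```python
from h import *
im=optics.capture("wrist"); s=optics.capture("scene")
cv2.imwrite("pics/end.png",np.hstack([cv2.resize(im[:,:,::-1],(480,360)),cv2.resize(s[170:390,130:325,::-1],(320,360))]))
```

```text
(no output)
```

View pics/end.png

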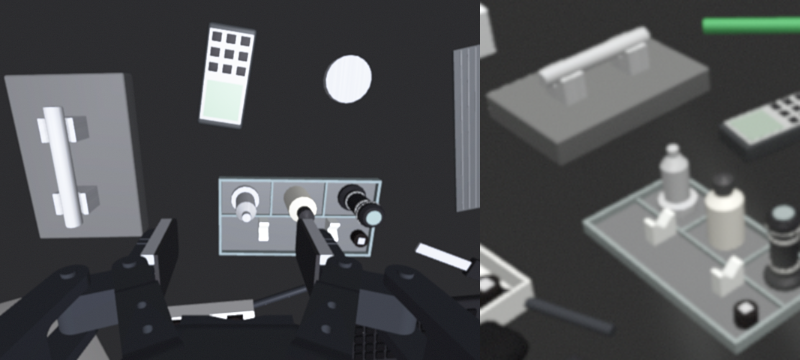

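The bar is in the V-blocks, with its ends at about (52,108) and (73,226). The anvil (244,200), bottle (299,203) and microscope (360,205) stand in their own wells, and nothing else has moved.

```bash
python3 -c "
from cell import bot
print(bot.sign_off())"
```

```text
the job is handed in; nothing more can be done
None
```

The job is handed in: the bar lies in the V-blocks, centred to within about 2 mm by my measurement, and all three accessories stand upright in their original wells, finished about 42 s into the allowed 144 s.

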